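# Brush out the bore of a turned chess canister

### The job

Take the bottle brush from its stand and brush out the bore of the hollow walnut canister on the turntable with three full up-and-down strokes, each one right down to the canister's floor without ramming it and back up until the bristle head is at the mouth. Then set the brush down, not dropped, back in its stand and let go. Do not tip or shift the canister, turn the turntable or disturb the four chessmen.

Things in the scene. Friction and masses are not known exactly. Their poses are not given: they have to be found in the camera images.
- brush: Long bottle brush, 190 mm, 90 g, standing nose down in its stand at the start. Origin at the centre of the flat end of the nose (24 mm across); z runs up along the brush to the handle. White bristle head from 0 to 56 mm along z: firm core 38 mm across, tapered at both ends (the bristle tips show out to 46 mm across, but yield and are not felt); steel wire stem of 7 mm and a brass ferrule up to 104 mm; straight round blue handle 24 mm across from 104 to 190 mm.
- brush_grip (a point): Point on the brush's axis in the blue handle, 155 mm above the nose: a good place to grip.
- brush_stand: Pale maple brush stand fixed to the bench, to the left or the right of the turntable: a tube 70 mm tall and 62 mm across on a 88 mm wide foot. Origin at the centre of its underside, z up.
- stand_floor (a point): Centre of the stand's inner floor, on which the brush's nose rests, 12 mm above the bench. The socket is 46 mm across and 58 mm deep.
- stand_mouth (a point): Centre of the stand's mouth, 70 mm above the bench.
- canister: Loose hollow-turned canister of dark walnut with two thin dark beads and a brass foot ring, about 0.6 kg, 120 mm tall, 76 mm across (foot 84 mm), open at the top, with a round bore 48 mm across and 108 mm deep. It stands upright on the turntable in any of five places round it. Origin at the centre of its underside, z up.
- canister_floor (a point): Centre of the canister's inner floor, 12 mm above its underside.
- canister_mouth (a point): Centre of the canister's mouth, 120 mm above its underside.
- turntable: Foot of the lazy turntable, fixed on the bench; origin at its centre on the bench, z up. The round varnished plywood platter on it is 380 mm across, its top 31 mm above the bench; a steel burnisher and a brass depth stop lie at its rim (no more than 20 mm high).
- platter (a joint): Angle of the turntable's platter, rad, anticlockwise from above, 0 at the start. It turns under a sideways push (friction about 0.12 N m) and takes what stands on it along.
- king: Walnut king with a cross, 110 mm tall, foot 42 mm across, stands upright on the turntable in any of the places round it; origin at the centre of its underside, z up. A bystander: leave it
- queen: Pale maple queen, 92 mm tall, foot 40 mm across, stands upright on the turntable in any of the places round it; origin at the centre of its underside, z up. A bystander: leave it
- knight: Yellow boxwood knight, 70 mm tall, foot 39 mm across, stands upright on the turntable in any of the places round it; origin at the centre of its underside, z up. A bystander: leave it
- rook: Near-black wenge rook, 61 mm tall, foot 39 mm across, stands upright on the turntable in any of the places round it; origin at the centre of its underside, z up. A bystander: leave it
- chuck: Dark steel four-jaw lathe chuck fixed on the bench on the side of the turntable away from the brush stand, jaws up, 92 mm across and 72 mm tall; origin at the centre of its underside. Not used.

How it is judged:
By the outcome, as a careful person would: the job done as asked, in the order asked, and still so for the second after the job is handed in, with the robot touching nothing.
It also fails if it takes over 58 s, if anything falls off the work surface, if the arm or the gripper's body presses on something with over 40 N, if the wrist force passes 120 N, or if a joint passes its speed limit or range.

### The arm

A 6-joint arm with a two-finger parallel gripper is mounted at the origin on the work surface. World frame = base frame: x ahead of the robot, y to its left, z up, the work surface at z = 0. Lengths are in m, angles in rad, forces in N, time in s.
With the tool pointing down it reaches from about 0.25 to 0.775 m from the base axis. Payload 8.9 kg.
Tool frame: the origin (TCP) lies midway between the tips of the shut fingers; the grasp point (between the pads) lies 19 mm behind it; z points along the fingers, y is the direction in which the jaws open and shut (so a half turn about z gives the same grasp; the last joint's range is limited). The gripper opens to 85 mm and grips with 20 to 120 N. Pads are 22 mm wide; open, the fingers measure 114 mm over their backs; the gripper's body (76 mm by 85 mm) begins 54 mm behind the grasp point. The pads swing forward as they close: fully open they stand 13 mm farther back than shut.
Start: joints at [1.068, 0.291, -0.153, 1.127, 0, 1.431], TCP at [0.187, 0.491, 0.231] pointing down, gripper open.
Joint ranges: [-2.52, 2.52], [-0.91, 1.74], [-1.3, 1.37], [-1.96, 2.02], [-1.52, 1.47], [-3.14, 3.14]. Speed limits (rad/s): [2.22, 2.22, 2.79, 3.14, 3.14, 3.14].

### API

Orientations are given as a unit quaternion [x, y, z, w].
In Python, from rig import monitor, read_camera, camera_info, order gives the robot as it stands.
- The arm moves only by the tool drive_tool, never from a script. Its arguments are lists of equal length, an entry for each row: "offset": the shift along the tool's x, y, z in units of 0.1 m (1.0 is 0.1 m), a list of three; "rotation": the turn, a rotation vector about the tool's x, y, z in units of 0.5 rad (1.0 is 0.5 rad), a list of three; "jaw": the gripper's target within -1 to 1 (shut at 1, half-way at 0, fully open at -1). In form: {"offset": [[dx, dy, dz], ...], "rotation": [[wx, wy, wz], ...], "jaw": [jaw, ...]}. A call has exactly 5 rows; each row shifts and turns the commanded pose from where the row before left it, along the tool's axes as they then stand; what a row does not reach is not made up. A row lasts 1/10 s, in which the tool goes at most 50 mm and 8.59 degrees, less where a joint would pass 70% of its speed; a pose out of reach is approached as far as the arm can. A call with a number of a shift or a turn outside -1 to 1 is refused whole. A call with a gripper value outside its range is refused whole. The fingers move at their own pace and stop on an object; the grip force is fixed at half the most. Time passes only in rows, so rows that do not move let the fingers close, or fill a call up. It gives the time, the measured TCP pose, the force and the opening at its end, in the units of the state.
- monitor.get_state(): the state, without advancing time (a new reading comes with each control period).
- read_camera(name): name is "scene" or "top" or "wrist"; returns the picture (384x512x3 uint8, blue, green, red); there is no depth.
- camera_info(name): a dict with "intrinsics" (3x3 intrinsics, pixels), "D" ([k1, k2, p1, p2, k3] as OpenCV has them; the pictures are not rectified), "R" (3x3) and "t" (3): a world point X has camera coordinates R X + t; the wrist camera has in their place "tool_from_camera" (4x4, takes a point from camera to tool coordinates, whose origin is the TCP and whose axes are the flange's). Camera axes: x right, y down, z forward; pixel columns grow to the right and rows downward; lengths in m; the calibration is good to about 2 mm. A picture is of the moment at which its call begins: read the wrist's pose just before it. camera_info takes no time and is no camera call.
- order.hand_in(): hands the job in, once; it reports no verdict.
The state is a dict: "t": time; "joint_positions": joint angles; "qd": joint speeds; "joint_efforts": joint torques, N m; "eef_pos": TCP position; "tool_rot": TCP orientation; "ft_force": force on the tool from outside, world axes, zero at the start; "moment": the same for the moment, N m; "width": finger opening in m.
Only numpy, scipy, OpenCV 4.12 (cv2) and the standard library are available. Lean on these libraries where they do the work, as an engineer would, in place of code of your own. Each camera call takes 0.05 s, during which the arm holds its last target. There are 200 camera calls.

## Working session

There is one attempt and no reset: what is moved stays moved. The work goes in short steps, Python scripts to look and compute and a tool call to move; the robot and the scene stay as the last step left them, time stands still between calls to the robot, and variables do not carry over. Pictures are saved under pics/ and viewed, about 8 in all and at most 12, crops included, and the job is handed in when it is done.

Besides the shell and the picture viewer there is one more tool, called as a command line: name --argument value ..., lists and objects as JSON in quotes. drive_tool: Moves the arm, as the interface text tells. Its arguments: {"type":"object","properties":{"offset":{"type":"array","items":{"type":"array","items":{"type":"number","minimum":-1,"maximum":1}}},"rotation":{"type":"array","items":{"type":"array","items":{"type":"number","minimum":-1,"maximum":1}}},"jaw":{"type":"array","items":{"type":"number"}}},"required":["offset","rotation","jaw"]}

```bash
ls; mkdir -p pics; cat > h.py <<'E'
import numpy as np, cv2
from rig import monitor, read_camera, camera_info, order
from scipy.spatial.transform import Rotation as Ro
def ray(name,uv,st=None):
    c=camera_info(name); K=np.array(c["intrinsics"],float); D=np.array(c["D"],float)
    p=cv2.undistortPoints(np.array([[uv]],float),K,D)[0,0]; d=np.array([p[0],p[1],1.])
    if name!="wrist":
        R=np.array(c["R"]);t=np.array(c["t"]); return -R.T@t, R.T@d
    T=np.array(c["tool_from_camera"]); Rt=Ro.from_quat(st["tool_rot"]).as_matrix()
    return np.array(st["eef_pos"])+Rt@T[:3,3], Rt@T[:3,:3]@d
def atz(name,uv,z,st=None):
    o,d=ray(name,uv,st); return o+d*(z-o[2])/d[2]
def proj(name,X):
    c=camera_info(name); R=np.array(c["R"],float)
    return cv2.projectPoints(np.array(X,float).reshape(-1,1,3),cv2.Rodrigues(R)[0],np.array(c["t"],float),np.array(c["intrinsics"],float),np.array(c["D"],float))[0].reshape(-1,2)
E
python3 - <<'E'
from h import *
s=monitor.get_state(); print(s)
a=[read_camera(n) for n in("scene","top")]
for n,i in zip(("scene","top"),a): cv2.imwrite(f"pics/{n}0.png",cv2.resize(i,(800,600),interpolation=cv2.INTER_CUBIC))
for n in("scene","top"):
  o,d=ray(n,(256,192)); print(n,o,d)
print(camera_info("wrist"))
E
```

```text
pics
{'t': 0.0, 'joint_positions': array([ 1.06775084e+00,  2.91294727e-01, -1.54124731e-01,  1.12670643e+00,
        1.13719247e-05,  1.43149730e+00]), 'qd': array([-5.50482177e-05, -1.23244350e-03,  1.25856311e-03, -5.06089943e-04,
        5.47359183e-05, -6.95606450e-04]), 'joint_efforts': array([ 4.57717260e-04, -5.37143254e+01,  3.31373298e+01,  1.59940613e-02,
       -1.16275810e-04,  4.90013491e-06]), 'eef_pos': array([0.18656105, 0.49026182, 0.2307254 ]), 'tool_rot': array([ 1.80872190e-01,  9.83506385e-01, -6.28993303e-04, -2.15252727e-04]), 'ft_force': array([-0.56711259,  0.07919606,  0.26479391]), 'moment': array([0.03141357, 0.01980439, 0.02018841]), 'width': 0.08554713912734256}
scene [1.08305039 0.13091353 1.04098614] [-0.48037562 -0.1025526  -0.87112945]
top [ 0.44177635 -0.01619963  1.1146361 ] [ 0.11924502  0.01985912 -0.99268605]
{'intrinsics': array([[269.35891886,   0.        , 254.7434924 ],
       [  0.        , 269.35891886, 191.78833095],
       [  0.        ,   0.        ,   1.        ]]), 'D': array([-0.05344402,  0.        ,  0.        ,  0.        ,  0.        ]), 'tool_from_camera': array([[-9.61852280e-04, -9.64843199e-01, -2.62824422e-01,
         6.55514197e-02],
       [ 9.99999508e-01, -8.64151278e-04, -4.87326569e-04,
        -2.22521642e-04],
       [ 2.43073666e-04, -2.62824761e-01,  9.64843555e-01,
        -1.41861856e-01],
       [ 0.00000000e+00,  0.00000000e+00,  0.00000000e+00,
         1.00000000e+00]])}
```

View pics/scene0.png

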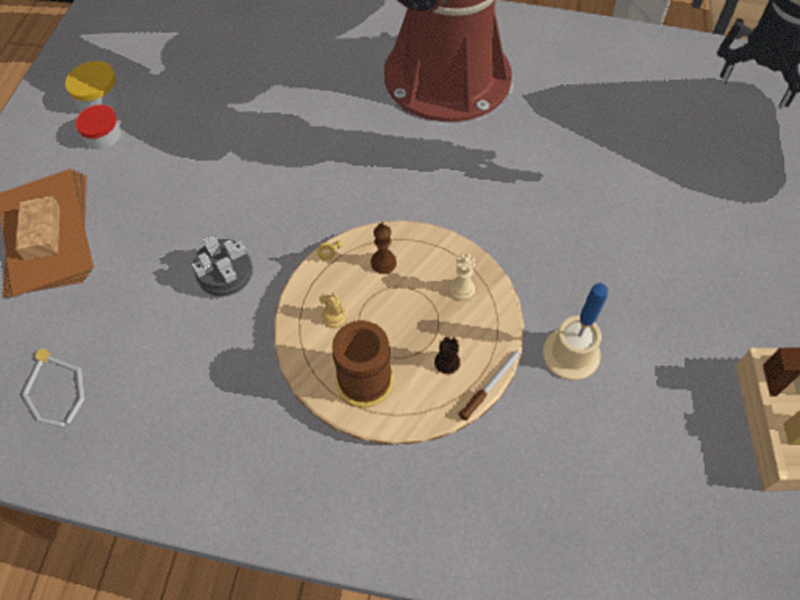

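View pics/top0.png

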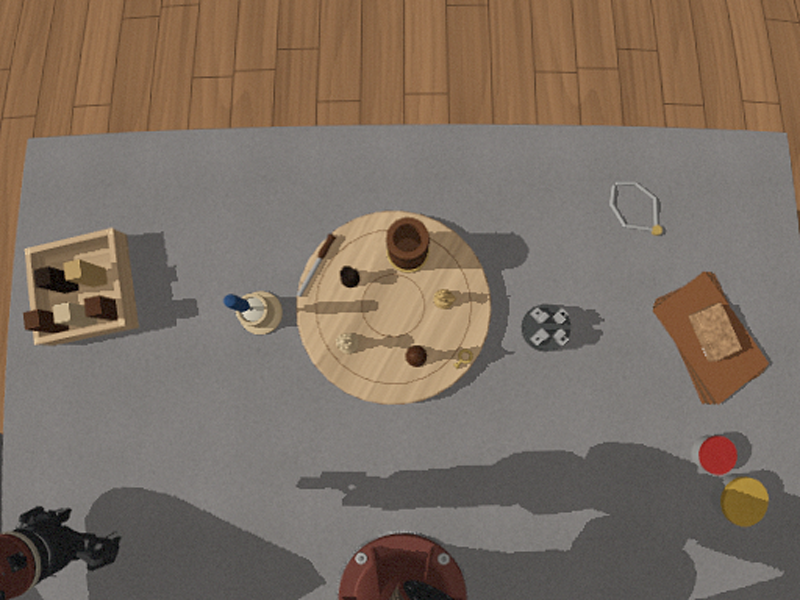

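The scene picture shows the canister mouth at about (362,347), the stand mouth at (580,335) and the handle top at (600,290). In the top picture they are at (408,241), (262,307) and (232,301). Next I'll view enlarged crops.

```bash
python3 - <<'E'
from h import *
a=cv2.imread("pics/top0.png");
i=read_camera("top"); j=read_camera("scene")
cv2.imwrite("pics/raw_top.png",i);cv2.imwrite("pics/raw_scene.png",j)
A=cv2.resize(i[125:225,130:290],(800,500),interpolation=cv2.INTER_CUBIC)
B1=cv2.resize(j[170:250,335:399],(400,500),interpolation=cv2.INTER_CUBIC)
B2=cv2.resize(j[195:275,205:269],(400,500),interpolation=cv2.INTER_CUBIC)
cv2.imwrite("pics/c_top.png",A);cv2.imwrite("pics/c_scene.png",np.hstack([B1,B2]))
E
```

```text
(no output)
```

View pics/c_top.png

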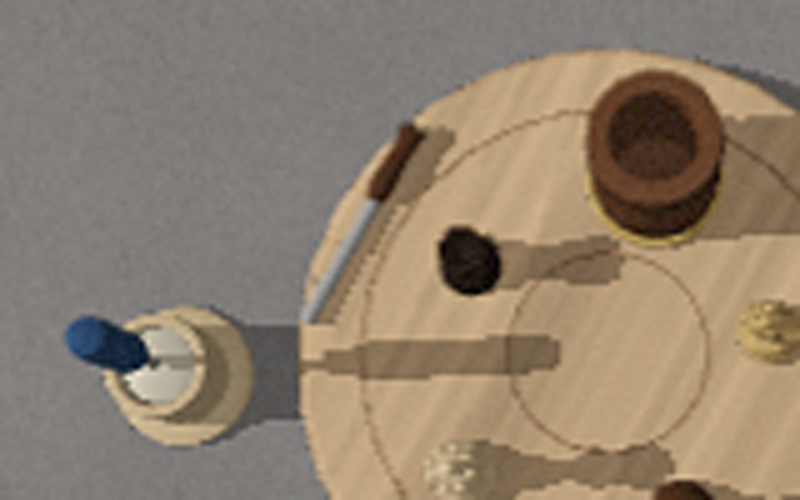

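View pics/c_scene.png

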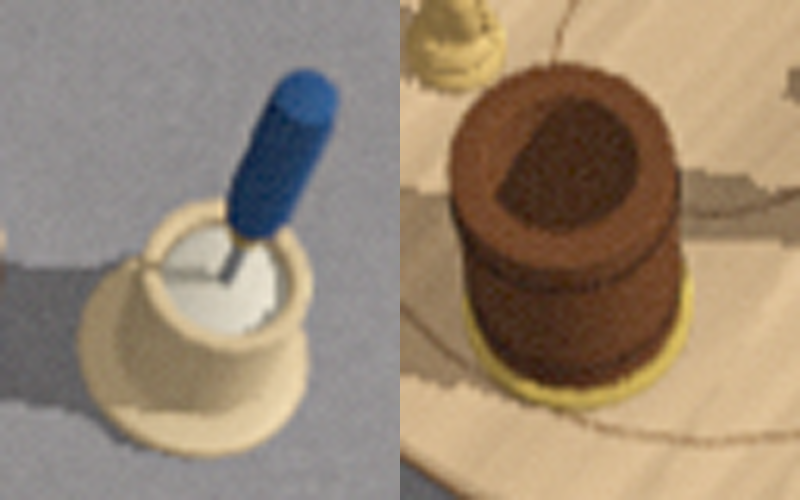

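The top crop (×5) shows the handle top at (86,337), the stand mouth centre at (157,358) and the canister mouth centre at (655,138). The scene crops (×6.25) put the handle top at (306,98), the stand mouth at (226,275) and the canister mouth at (165,167) within the right half. Now I'll triangulate.

```bash
python3 - <<'E'
from h import *
def tri(u,v):
    (o1,d1),(o2,d2)=ray("top",u),ray("scene",v)
    d1/=np.linalg.norm(d1);d2/=np.linalg.norm(d2)
    s,t=np.linalg.lstsq(np.c_[d1,-d2],o2-o1,rcond=None)[0]
    p,q=o1+s*d1,o2+t*d2; return (p+q)/2,np.linalg.norm(p-q)
for n,u,v,z in [("handle",(147.2,192.4),(384,185.7),.202),("stand",(161.4,196.6),(371.2,214),.07),("can",(261,152.6),(231.4,221.7),.151)]:
    print(n,tri(u,v),atz("top",u,z),atz("scene",v,z))
E
```

```text
handle (array([0.55158437, 0.28544417, 0.19674967]), np.float64(0.0007906325652490793)) [0.5508975  0.28412541 0.202     ] [0.55503285 0.28409324 0.202     ]
stand (array([0.55382093, 0.28370167, 0.07222982]), np.float64(0.0006867694126944474)) [0.55411584 0.28399158 0.07      ] [0.55249069 0.28439378 0.07      ]
can (array([ 0.66737977, -0.01048706,  0.14381424]), np.float64(2.387304619283751e-05)) [ 0.66570708 -0.01051782  0.151     ] [ 0.67071147 -0.00936613  0.151     ]
```

The heights (0.197, 0.072 and 0.144) match the expected 0.202, 0.070 and 0.151. The brush stands at about (0.553, 0.284) and the canister at (0.668, -0.010). Moving above the brush.

drive_tool --offset '[[-0.41,-0.06,-0.05],[-0.41,-0.06,-0.05],[-0.41,-0.06,-0.05],[-0.41,-0.06,-0.05],[-0.41,-0.06,-0.05]]' --rotation '[[0,0,0],[0,0,0],[0,0,0],[0,0,0],[0,0,0]]' --jaw '[-1,-1,-1,-1,-1]'

```text
t: 0.7
eef_pos: [0.3689, 0.3886, 0.2565]
tool_rot: [0.181, 0.984, 0.0, -0.0]
ft_force: [0.3, 1.1, 0.9]
width: 0.0856
```

drive_tool --offset '[[-0.41,-0.06,0],[-0.41,-0.06,0],[-0.41,-0.06,0],[-0.41,-0.06,0],[-0.1,-0.06,0]]' --rotation '[[0,0,0],[0,0,0],[0,0,0],[0,0,0],[0,0,0]]' --jaw '[-1,-1,-1,-1,-1]'

```text
t: 1.2
eef_pos: [0.5228, 0.2975, 0.2555]
tool_rot: [0.182, 0.983, -0.0, 0.0]
ft_force: [0.7, 0.5, -0.1]
width: 0.0855
```

```bash
python3 - <<'E'
from h import *
s=monitor.get_state(); i=read_camera("wrist")
print(s["t"],s["eef_pos"],s["tool_rot"],s["ft_force"],s["joint_positions"])
cv2.imwrite("pics/w1.png",cv2.resize(i,(800,600),interpolation=cv2.INTER_CUBIC))
np.save("s1.npy",np.r_[s["eef_pos"],s["tool_rot"]])
E
```

```text
1.2 [0.52278052 0.29751716 0.25545383] [ 1.82396592e-01  9.83224963e-01 -2.97447806e-04  2.60533199e-04] [ 0.67194323  0.52683741 -0.11884639] [ 3.96324529e-01  4.28983245e-01  1.13730359e-01  1.25543341e+00
 -7.83137126e-04  7.63171281e-01]
```

View pics/w1.png

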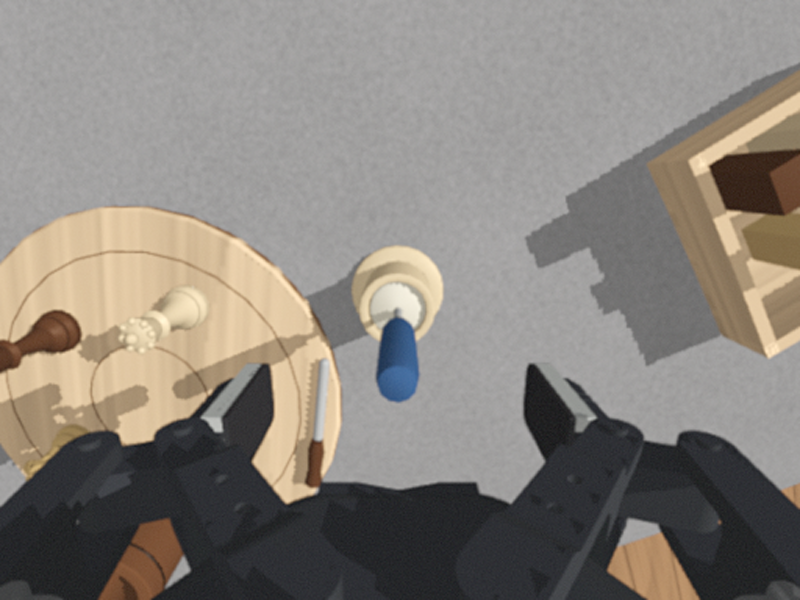

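The wrist view shows the handle-top disc centred at about (398,383) and the stand mouth centre at (398,304), so the brush looks upright.

```bash
python3 - <<'E'
from h import *
a=np.load("s1.npy"); s={"eef_pos":a[:3],"tool_rot":a[3:]}
R=Ro.from_quat(a[3:]).as_matrix()
for n,uv,z in [("top",(398*.64,383*.64),.202),("mouth",(398*.64,304*.64),.07)]:
    p=atz("wrist",uv,z,s); print(n,p,"tool delta",R.T@(p-a[:3]))
E
```

```text
top [0.55222902 0.28576711 0.202     ] tool delta [-0.03167033 -0.00037964  0.0534737 ]
mouth [0.54813622 0.28722928 0.07      ] tool delta [-0.02724345 -0.00041808  0.18547101]
```

drive_tool --offset '[[-0.16,0,0],[-0.15,0,0],[0,0,0.25],[0,0,0.25],[0,0,0.25]]' --rotation '[[0,0,0],[0,0,0],[0,0,0],[0,0,0],[0,0,0]]' --jaw '[-1,-1,-1,-1,-1]'

```text
t: 1.75
eef_pos: [0.5475, 0.2894, 0.1805]
tool_rot: [0.181, 0.984, 0.0, -0.0]
ft_force: [-0.0, -0.7, 0.0]
width: 0.0854
```

drive_tool --offset '[[0,0,0.2],[0,0,0.12],[0,0,0],[0,0,0],[0,0,0]]' --rotation '[[0,0,0],[0,0,0],[0,0,0],[0,0,0],[0,0,0]]' --jaw '[-1,-1,-1,-1,-1]'

```text
t: 2.25
eef_pos: [0.5492, 0.2891, 0.1506]
tool_rot: [0.181, 0.984, 0.001, 0.001]
ft_force: [0.1, 1.5, 0.0]
width: 0.0854
```

drive_tool --offset '[[0,0,0],[0,0,0],[0,0,0],[0,0,0],[0,0,0]]' --rotation '[[0,0,0],[0,0,0],[0,0,0],[0,0,0],[0,0,0]]' --jaw '[1,1,1,1,1]'

```text
t: 2.75
eef_pos: [0.5487, 0.2884, 0.1496]
tool_rot: [0.181, 0.983, -0.0, 0.0]
ft_force: [-1.2, -1.1, 3.6]
width: 0.0226
```

drive_tool --offset '[[0,0,0],[0,0,0],[0,0,0],[0,0,0],[0,0,0]]' --rotation '[[0,0,0],[0,0,0],[0,0,0],[0,0,0],[0,0,0]]' --jaw '[1,1,1,1,1]'

```text
t: 3.25
eef_pos: [0.5487, 0.2884, 0.1496]
tool_rot: [0.181, 0.983, -0.0, 0.0]
ft_force: [-1.2, -2.1, 5.9]
width: 0.0231
```

Gripped at 23 mm opening. The nose is 0.1376 below the TCP. Lifting.

drive_tool --offset '[[0,0,-0.1],[0,0,-0.2],[0,0,-0.3],[0,0,-0.4],[0,0,-0.4]]' --rotation '[[0,0,0],[0,0,0],[0,0,0],[0,0,0],[0,0,0]]' --jaw '[1,1,1,1,1]'

```text
t: 3.75
eef_pos: [0.5482, 0.2888, 0.2909]
tool_rot: [0.181, 0.984, 0.0, -0.0]
ft_force: [1.1, 1.0, -0.3]
width: 0.0226
```

drive_tool --offset '[[0,0,-0.3],[0,0,-0.1],[0,0,0],[0,0,0],[0,0,0]]' --rotation '[[0,0,0],[0,0,0],[0,0,0],[0,0,0],[0,0,0]]' --jaw '[1,1,1,1,1]'

```text
t: 4.25
eef_pos: [0.548, 0.2885, 0.3274]
tool_rot: [0.181, 0.984, -0.001, -0.001]
ft_force: [0.5, 0.3, -1.6]
width: 0.0227
```

```bash
python3 - <<'E'
from h import *
s=monitor.get_state(); i=read_camera("wrist"); j=read_camera("scene")
print(s["t"],s["eef_pos"],s["tool_rot"],s["ft_force"],s["moment"])
p=s["eef_pos"]; X=[[p[0],p[1],p[2]-.1376+h] for h in(0,.028,.056,.19)]
q=proj("scene",X); print(q)
c=np.clip(q.mean(0).astype(int)-[40,40],0,[432,304]); print(c)
B=cv2.resize(j[c[1]:c[1]+96,c[0]:c[0]+80],(500,600),interpolation=cv2.INTER_CUBIC)
cv2.imwrite("pics/w2.png",np.hstack([cv2.resize(i[230:384,216:294],(300,600),interpolation=cv2.INTER_CUBIC),B]))
cv2.imwrite("pics/w2_raw.png",i)
np.save("s2.npy",np.r_[s["eef_pos"],s["tool_rot"]])
E
```

```text
4.25 [0.54795791 0.28846466 0.32736594] [ 1.80897570e-01  9.83500731e-01 -7.54436789e-04 -1.34649939e-03] [ 0.47161181  0.33220996 -1.63493718] [-0.01484987  0.0030321  -0.0126191 ]
[[385.00561322 186.13353351]
 [388.12348303 179.14391937]
 [391.38929884 171.80075751]
 [409.39840099 130.8883683 ]]
[353 126]
```

View pics/w2.png

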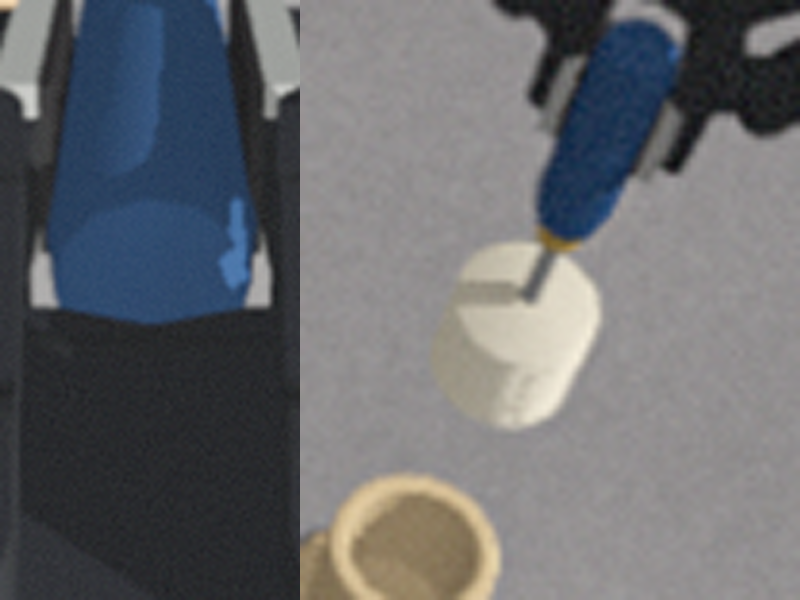

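The lifted brush hangs nearly upright. In the scene crop the stem enters the head at (228,298), and the head's lower end is centred at about (207,367). Next I'll check its axis in the full wrist picture.

```bash
python3 - <<'E'
from h import *
i=cv2.imread("pics/w2_raw.png")
cv2.imwrite("pics/w2b.png",cv2.resize(i[170:290,174:334],(800,600),interpolation=cv2.INTER_CUBIC))
a=np.load("s2.npy"); R=Ro.from_quat(a[3:]).as_matrix()
for uv,h in [((389.5,173.8),.056),((386.1,184.7),.006)]:
    p=atz("scene",uv,a[2]-.1376+h); print(p, R.T@(p-a[:3]))
# predicted wrist pixel of axis points, for tool offset dx
c=camera_info("wrist");T=np.linalg.inv(np.array(c["tool_from_camera"]))
for dx in(0,-.004):
  P=np.array([[dx,0,.1376-h] for h in(.19,.104,.056,0)])
  print(dx,cv2.projectPoints(P@T[:3,:3].T+T[:3,3],np.zeros(3),np.zeros(3),c["intrinsics"],c["D"])[0].reshape(-1,2))
E
```

```text
[0.55334474 0.2850381  0.24576594] [-0.00644738 -0.00112469  0.08158729]
[0.54786314 0.28936715 0.19576594] [9.70640371e-05 1.06910175e-03 1.31598750e-01]
0 [[255.53558699 294.33303924]
 [255.21647641 216.51414978]
 [255.13596745 197.01029903]
 [255.07472504 182.20754312]]
-0.004 [[255.53633265 303.00416277]
 [255.21924856 221.9086135 ]
 [255.13861873 201.43098385]
 [255.07713167 185.85264266]]
```

View pics/w2b.png

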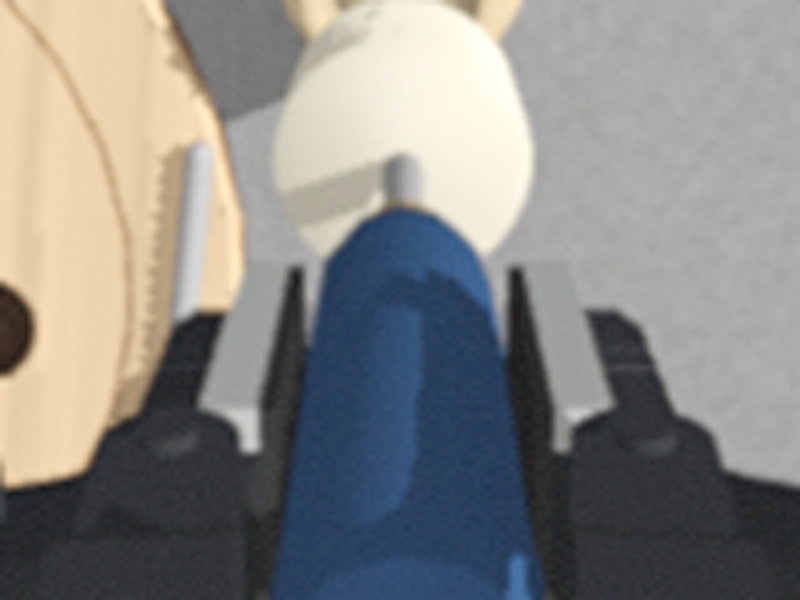

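The stem meets the head at (403,155), raw (254.6,201), so the brush axis lies about 4 mm to -x of the tool axis and is upright. Moving toward the canister, stopping 80 mm short in tool x for a clear view.

drive_tool --offset '[[-0.1,-0.18,0],[-0.19,-0.34,0],[-0.19,-0.34,0],[-0.19,-0.34,0],[-0.19,-0.34,0]]' --rotation '[[0,0,0],[0,0,0],[0,0,0],[0,0,0],[0,0,0]]' --jaw '[1,1,1,1,1]'

```text
t: 4.85
eef_pos: [0.5739, 0.1127, 0.3286]
tool_rot: [0.181, 0.984, -0.0, -0.001]
ft_force: [0.5, -0.6, -1.5]
width: 0.0227
```

drive_tool --offset '[[-0.19,-0.34,0],[-0.19,-0.34,0],[-0.1,-0.14,0],[0,0,0],[0,0,0]]' --rotation '[[0,0,0],[0,0,0],[0,0,0],[0,0,0],[0,0,0]]' --jaw '[1,1,1,1,1]'

```text
t: 5.35
eef_pos: [0.5897, 0.0209, 0.3289]
tool_rot: [0.181, 0.983, 0.0, -0.0]
ft_force: [-0.4, 0.4, -0.8]
width: 0.0228
```

```bash
python3 - <<'E'
from h import *
s=monitor.get_state(); i=read_camera("wrist")
print(s["t"],s["eef_pos"],s["tool_rot"],s["ft_force"])
cv2.imwrite("pics/w3.png",cv2.resize(i[60:240,134:374],(800,600),interpolation=cv2.INTER_CUBIC))
np.save("s3.npy",np.r_[s["eef_pos"],s["tool_rot"]])
E
```

```text
5.35 [0.58969269 0.02091664 0.32885039] [ 1.81109553e-01  9.83462775e-01  2.39200021e-04 -4.91780092e-04] [-0.39804987  0.3750815  -0.82552403]
```

View pics/w3.png

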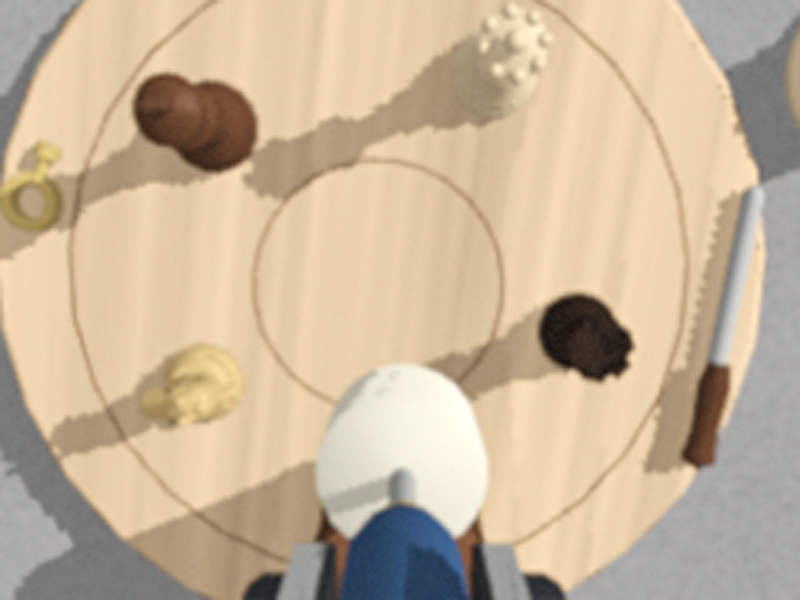

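The wrist camera faces the robot side, so the canister is hidden under the head here. King, queen, knight and rook are all undisturbed. I'll go over the canister and compare the head and mouth directly in the scene and wrist pictures.

drive_tool --offset '[[-0.2,0,0],[-0.3,0,0],[-0.2,0,0.1],[-0.1,0,0.1],[0,0,0]]' --rotation '[[0,0,0],[0,0,0],[0,0,0],[0,0,0],[0,0,0]]' --jaw '[1,1,1,1,1]'

```text
t: 5.9
eef_pos: [0.6644, -0.0071, 0.3068]
tool_rot: [0.18, 0.984, -0.0, -0.002]
ft_force: [-0.8, 0.4, -2.3]
width: 0.0228
```

drive_tool --offset '[[0,0,0],[0,0,0],[0,0,0],[0,0,0],[0,0,0]]' --rotation '[[0,0,0],[0,0,0],[0,0,0],[0,0,0],[0,0,0]]' --jaw '[1,1,1,1,1]'

```text
t: 6.4
eef_pos: [0.6645, -0.0079, 0.3098]
tool_rot: [0.181, 0.984, 0.0, 0.0]
ft_force: [0.3, 0.4, -0.6]
width: 0.0226
```

```bash
python3 - <<'E'
from h import *
s=monitor.get_state(); i=read_camera("wrist"); j=read_camera("scene")
print(s["t"],s["eef_pos"],s["tool_rot"],s["ft_force"])
W=i[130:250,214:294]; S=j[175:271,195:259]
cv2.imwrite("pics/w4.png",np.hstack([cv2.resize(W,(400,600),interpolation=cv2.INTER_CUBIC),cv2.resize(S,(400,600),interpolation=cv2.INTER_CUBIC)]))
np.save("s4.npy",np.r_[s["eef_pos"],s["tool_rot"]])
E
```

```text
6.4 [ 0.66451927 -0.00793797  0.30980508] [1.80859101e-01 9.83508969e-01 4.04692665e-05 3.03901984e-04] [ 0.25367163  0.38419661 -0.59793356]
```

View pics/w4.png

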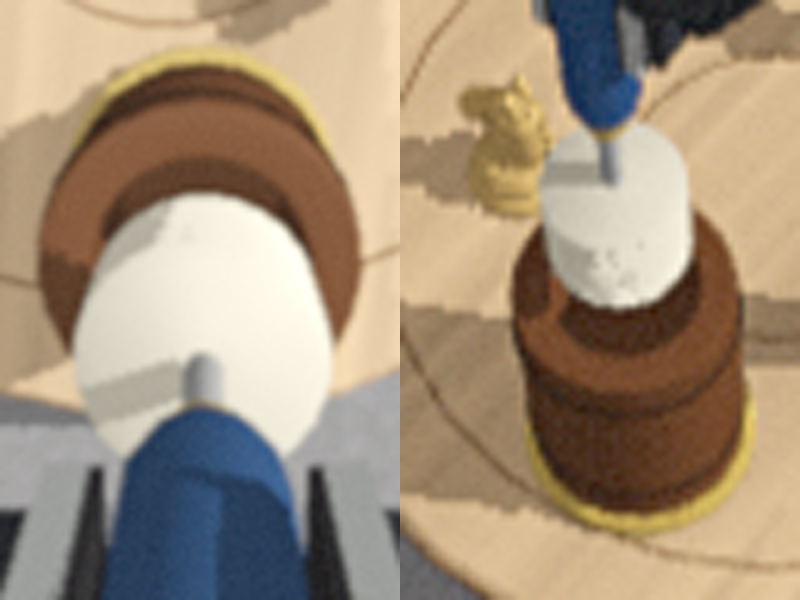

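The wrist crop (×5) shows the mouth circle centred at about (200,257) with a radius of about 160, and the stem root at (204,358). The scene crop (×6.25) puts the mouth centre at (227,293), the stem root at (210,180), and the head axis tending to x≈219 at the bottom.

```bash
python3 - <<'E'
from h import *
a=np.load("s4.npy"); s={"eef_pos":a[:3],"tool_rot":a[3:]}; R=Ro.from_quat(a[3:]).as_matrix(); nz=a[2]-.1376; print("nose z",nz)
f=lambda p:(np.round(p,4),"tool",np.round(R.T@(p-a[:3]),4))
print("mouth wrist",f(atz("wrist",(254,181.4),.151,s)))
print("mouth scene",f(atz("scene",(195+227/6.25,175+293/6.25),.151)))
print("stem wrist",f(atz("wrist",(214+204/5,130+358/5),nz+.056,s)))
print("stem scene",f(atz("scene",(195+210/6.25,175+180/6.25),nz+.056)))
# predicted outlines for a vertical brush at tool (-.004,0): head circles projected in scene crop
n=a[:3]+R@[-.004,0,0]
for h,r in[(.004,.021),(.05,.023)]:
  th=np.linspace(0,6.28,40); q=proj("scene",np.c_[n[0]+r*np.cos(th),n[1]+r*np.sin(th),th*0+nz+h]); q=(q-[195,175])*6.25
  print("pred scene circle",h,q.min(0),q.max(0))
E
```

```text
nose z 0.17220507832824006
mouth wrist (array([ 0.6679, -0.0105,  0.151 ]), 'tool', array([-0.004 , -0.0012,  0.1588]))
mouth scene (array([ 0.6711, -0.0094,  0.151 ]), 'tool', array([-0.0066,  0.0009,  0.1588]))
stem wrist (array([ 0.6683, -0.0097,  0.2282]), 'tool', array([-0.0042, -0.0003,  0.0816]))
stem scene (array([ 0.6705, -0.011 ,  0.2282]), 'tool', array([-0.0066, -0.0007,  0.0816]))
pred scene circle 0.004 [160.03908166 192.9897217 ] [290.66398629 309.86444238]
pred scene circle 0.05 [143.19478521 118.51142326] [292.44728511 250.46027089]
```

Head and mouth coincide within about 1.5 mm in both cameras. Descending, watching the force.

drive_tool --offset '[[0,0,0.1],[0,0,0.1],[0,0,0.1],[0,0,0.1],[0,0,0.1]]' --rotation '[[0,0,0],[0,0,0],[0,0,0],[0,0,0],[0,0,0]]' --jaw '[1,1,1,1,1]'

```text
t: 7.0
eef_pos: [0.6644, -0.008, 0.2581]
tool_rot: [0.181, 0.983, -0.0, -0.0]
ft_force: [-0.4, -1.2, -1.7]
width: 0.0222
```

drive_tool --offset '[[0,0,0.15],[0,0,0.15],[0,0,0.15],[0,0,0.1],[0,0,0.05]]' --rotation '[[0,0,0],[0,0,0],[0,0,0],[0,0,0],[0,0,0]]' --jaw '[1,1,1,1,1]'

```text
t: 7.5
eef_pos: [0.6641, -0.0079, 0.198]
tool_rot: [0.181, 0.984, -0.0, -0.001]
ft_force: [0.2, -0.1, -1.2]
width: 0.0227
```

drive_tool --offset '[[0,0,0.05],[0,0,0.04],[0,0,0.02],[0,0,0.02],[0,0,0]]' --rotation '[[0,0,0],[0,0,0],[0,0,0],[0,0,0],[0,0,0]]' --jaw '[1,1,1,1,1]'

```text
t: 8.0
eef_pos: [0.6647, -0.008, 0.1863]
tool_rot: [0.181, 0.984, -0.0, 0.0]
ft_force: [-0.5, 0.4, -1.8]
width: 0.0227
```

drive_tool --offset '[[0,0,0.01],[0,0,0.01],[0,0,0.01],[0,0,0],[0,0,0]]' --rotation '[[0,0,0],[0,0,0],[0,0,0],[0,0,0],[0,0,0]]' --jaw '[1,1,1,1,1]'

```text
t: 8.5
eef_pos: [0.6646, -0.008, 0.1833]
tool_rot: [0.181, 0.984, -0.0, -0.0]
ft_force: [-0.9, -0.1, -0.8]
width: 0.0228
```

drive_tool --offset '[[0,0,0.01],[0,0,0.005],[0,0,0.005],[0,0,0.005],[0,0,0]]' --rotation '[[0,0,0],[0,0,0],[0,0,0],[0,0,0],[0,0,0]]' --jaw '[1,1,1,1,1]'

```text
t: 9.0
eef_pos: [0.6646, -0.008, 0.1807]
tool_rot: [0.181, 0.984, -0.0, -0.0]
ft_force: [0.4, -0.2, -1.0]
width: 0.0226
```

drive_tool --offset '[[0,0,0.005],[0,0,0.005],[0,0,0.005],[0,0,0],[0,0,0]]' --rotation '[[0,0,0],[0,0,0],[0,0,0],[0,0,0],[0,0,0]]' --jaw '[1,1,1,1,1]'

```text
t: 9.5
eef_pos: [0.6651, -0.0082, 0.1805]
tool_rot: [0.181, 0.983, -0.0, 0.001]
ft_force: [-1.6, -0.1, 6.8]
width: 0.0229
```

The floor is at TCP 0.1806, as predicted, with a light 7 N touch. Now the up-strokes of 100 mm, which leave the nose about 10 mm inside the mouth.

drive_tool --offset '[[0,0,-0.1],[0,0,-0.2],[0,0,-0.3],[0,0,-0.3],[0,0,-0.1]]' --rotation '[[0,0,0],[0,0,0],[0,0,0],[0,0,0],[0,0,0]]' --jaw '[1,1,1,1,1]'

```text
t: 10.0
eef_pos: [0.6658, -0.0081, 0.2829]
tool_rot: [0.181, 0.984, 0.0, 0.002]
ft_force: [0.1, -0.1, -1.2]
width: 0.0224
```

drive_tool --offset '[[0,0,0],[0,0,0],[0,0,0.05],[0,0,0.15],[0,0,0.2]]' --rotation '[[0,0,0],[0,0,0],[0,0,0],[0,0,0],[0,0,0]]' --jaw '[1,1,1,1,1]'

```text
t: 10.5
eef_pos: [0.6644, -0.008, 0.2378]
tool_rot: [0.181, 0.984, -0.0, -0.0]
ft_force: [0.2, 1.1, -2.0]
width: 0.0225
```

drive_tool --offset '[[0,0,0.2],[0,0,0.2],[0,0,0.1],[0,0,0.05],[0,0,0]]' --rotation '[[0,0,0],[0,0,0],[0,0,0],[0,0,0],[0,0,0]]' --jaw '[1,1,1,1,1]'

```text
t: 11.0
eef_pos: [0.6642, -0.008, 0.1836]
tool_rot: [0.181, 0.984, -0.0, -0.001]
ft_force: [0.2, -0.3, -0.5]
width: 0.0226
```

drive_tool --offset '[[0,0,0.02],[0,0,0.01],[0,0,0.01],[0,0,0.01],[0,0,0]]' --rotation '[[0,0,0],[0,0,0],[0,0,0],[0,0,0],[0,0,0]]' --jaw '[1,1,1,1,1]'

```text
t: 11.5
eef_pos: [0.6652, -0.0082, 0.1805]
tool_rot: [0.181, 0.983, -0.0, 0.001]
ft_force: [-0.8, 0.4, 5.5]
width: 0.0231
```

drive_tool --offset '[[0,0,-0.1],[0,0,-0.2],[0,0,-0.3],[0,0,-0.3],[0,0,-0.1]]' --rotation '[[0,0,0],[0,0,0],[0,0,0],[0,0,0],[0,0,0]]' --jaw '[1,1,1,1,1]'

```text
t: 12.0
eef_pos: [0.6658, -0.0081, 0.2833]
tool_rot: [0.181, 0.984, 0.0, 0.003]
ft_force: [-0.2, 0.7, -0.5]
width: 0.0226
```

drive_tool --offset '[[0,0,0],[0,0,0],[0,0,0.05],[0,0,0.15],[0,0,0.2]]' --rotation '[[0,0,0],[0,0,0],[0,0,0],[0,0,0],[0,0,0]]' --jaw '[1,1,1,1,1]'

```text
t: 12.5
eef_pos: [0.6644, -0.008, 0.2378]
tool_rot: [0.181, 0.984, -0.0, -0.0]
ft_force: [-0.6, 0.9, -1.3]
width: 0.023
```

drive_tool --offset '[[0,0,0.2],[0,0,0.2],[0,0,0.1],[0,0,0.05],[0,0,0]]' --rotation '[[0,0,0],[0,0,0],[0,0,0],[0,0,0],[0,0,0]]' --jaw '[1,1,1,1,1]'

```text
t: 13.0
eef_pos: [0.6642, -0.008, 0.1836]
tool_rot: [0.181, 0.983, -0.0, -0.001]
ft_force: [0.4, -0.5, -1.0]
width: 0.0225
```

drive_tool --offset '[[0,0,0.02],[0,0,0.01],[0,0,0.01],[0,0,0.01],[0,0,0]]' --rotation '[[0,0,0],[0,0,0],[0,0,0],[0,0,0],[0,0,0]]' --jaw '[1,1,1,1,1]'

```text
t: 13.5
eef_pos: [0.6652, -0.0082, 0.1805]
tool_rot: [0.181, 0.984, -0.0, 0.001]
ft_force: [-1.2, -0.6, 4.5]
width: 0.0228
```

drive_tool --offset '[[0,0,-0.1],[0,0,-0.2],[0,0,-0.3],[0,0,-0.3],[0,0,-0.1]]' --rotation '[[0,0,0],[0,0,0],[0,0,0],[0,0,0],[0,0,0]]' --jaw '[1,1,1,1,1]'

```text
t: 14.0
eef_pos: [0.6658, -0.0081, 0.2833]
tool_rot: [0.181, 0.984, 0.0, 0.003]
ft_force: [0.2, 0.5, -1.4]
width: 0.0229
```

drive_tool --offset '[[0,0,0],[0,0,-0.1],[0,0,-0.2],[0,0,-0.15],[0,0,0]]' --rotation '[[0,0,0],[0,0,0],[0,0,0],[0,0,0],[0,0,0]]' --jaw '[1,1,1,1,1]'

```text
t: 14.5
eef_pos: [0.6651, -0.0081, 0.3253]
tool_rot: [0.181, 0.984, 0.0, 0.001]
ft_force: [0.3, -0.6, -1.2]
width: 0.0228
```

Three strokes are done with only light floor contact. Returning to the stand.

drive_tool --offset '[[0.15,0.16,0],[0.3,0.33,0],[0.3,0.33,0],[0.3,0.33,0],[0.3,0.33,0]]' --rotation '[[0,0,0],[0,0,0],[0,0,0],[0,0,0],[0,0,0]]' --jaw '[1,1,1,1,1]'

```text
t: 15.0
eef_pos: [0.5897, 0.1796, 0.3226]
tool_rot: [0.181, 0.983, -0.0, -0.001]
ft_force: [0.5, -0.3, -1.0]
width: 0.0228
```

drive_tool --offset '[[0.3,0.33,0],[0.3,0.33,0],[0.19,0.22,0],[0,0,0],[0,0,0]]' --rotation '[[0,0,0],[0,0,0],[0,0,0],[0,0,0],[0,0,0]]' --jaw '[1,1,1,1,1]'

```text
t: 15.5
eef_pos: [0.5479, 0.2889, 0.3229]
tool_rot: [0.18, 0.984, -0.001, -0.001]
ft_force: [-0.4, 0.1, -1.3]
width: 0.0226
```

drive_tool --offset '[[0,0,0.2],[0,0,0.3],[0,0,0.2],[0,0,0],[0,0,0]]' --rotation '[[0,0,0],[0,0,0],[0,0,0],[0,0,0],[0,0,0]]' --jaw '[1,1,1,1,1]'

```text
t: 16.0
eef_pos: [0.5489, 0.2876, 0.2544]
tool_rot: [0.182, 0.983, -0.0, -0.0]
ft_force: [-0.2, 0.1, -0.2]
width: 0.0232
```

```bash
python3 - <<'E'
from h import *
s=monitor.get_state(); i=read_camera("wrist"); j=read_camera("scene")
print(s["t"],s["eef_pos"],s["tool_rot"],s["ft_force"])
W=i[130:250,214:294]; S=j[160:256,340:404]
cv2.imwrite("pics/w5.png",np.hstack([cv2.resize(W,(400,600),interpolation=cv2.INTER_CUBIC),cv2.resize(S,(400,600),interpolation=cv2.INTER_CUBIC)]))
np.save("s5.npy",np.r_[s["eef_pos"],s["tool_rot"]])
E
```

```text
16.0 [0.54891393 0.28762783 0.25436768] [ 1.81559103e-01  9.83379960e-01 -2.67655010e-04 -2.72771265e-04] [-0.1623733   0.06415102 -0.23330042]
```

View pics/w5.png

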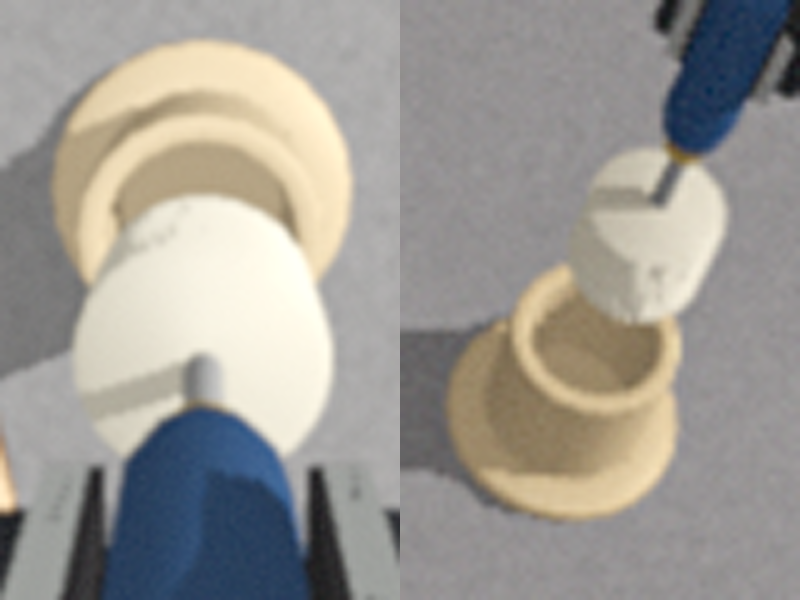

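The wrist crop puts the stand mouth centre at about (201,236) with a radius of about 123. The scene crop puts it at (196,339).

```bash
python3 - <<'E'
from h import *
a=np.load("s5.npy"); s={"eef_pos":a[:3],"tool_rot":a[3:]}; R=Ro.from_quat(a[3:]).as_matrix(); nz=a[2]-.1376; print(nz)
f=lambda p:(np.round(p,4),"tool",np.round(R.T@(p-a[:3]),4))
print("wrist",f(atz("wrist",(254.2,177.2),.07,s)),f(atz("wrist",(214+204/5,130+358/5),nz+.056,s)))
print("scene",f(atz("scene",(371.4,214.2),.07)),f(atz("scene",(340+257/6.25,160+200/6.25),nz+.056)))
E
```

```text
0.11676767536041566
wrist (array([0.5527, 0.2849, 0.07  ]), 'tool', array([-0.0046, -0.001 ,  0.1844])) (array([0.5526, 0.2858, 0.1728]), 'tool', array([-0.0042, -0.0003,  0.0816]))
scene (array([0.5529, 0.2849, 0.07  ]), 'tool', array([-0.0048, -0.001 ,  0.1844])) (array([0.5531, 0.2845, 0.1728]), 'tool', array([-0.0051, -0.0014,  0.0816]))
```

Aligned within 1 mm. Lowering into the stand.

drive_tool --offset '[[0,0,0.1],[0,0,0.2],[0,0,0.25],[0,0,0.2],[0,0,0.1]]' --rotation '[[0,0,0],[0,0,0],[0,0,0],[0,0,0],[0,0,0]]' --jaw '[1,1,1,1,1]'

```text
t: 16.6
eef_pos: [0.5479, 0.2884, 0.1676]
tool_rot: [0.181, 0.984, -0.0, -0.001]
ft_force: [-0.9, -0.0, -1.0]
width: 0.0224
```

drive_tool --offset '[[0,0,0.06],[0,0,0.05],[0,0,0.02],[0,0,0.02],[0,0,0]]' --rotation '[[0,0,0],[0,0,0],[0,0,0],[0,0,0],[0,0,0]]' --jaw '[1,1,1,1,1]'

```text
t: 17.1
eef_pos: [0.5488, 0.2887, 0.1546]
tool_rot: [0.181, 0.983, 0.0, 0.0]
ft_force: [-0.3, 0.3, -0.7]
width: 0.0225
```

drive_tool --offset '[[0,0,0.02],[0,0,0.01],[0,0,0.01],[0,0,0.005],[0,0,0]]' --rotation '[[0,0,0],[0,0,0],[0,0,0],[0,0,0],[0,0,0]]' --jaw '[1,1,1,1,1]'

```text
t: 17.6
eef_pos: [0.5486, 0.2887, 0.1497]
tool_rot: [0.181, 0.984, -0.0, -0.0]
ft_force: [0.4, 0.2, -0.5]
width: 0.0226
```

drive_tool --offset '[[0,0,0.005],[0,0,0.005],[0,0,0],[0,0,0],[0,0,0]]' --rotation '[[0,0,0],[0,0,0],[0,0,0],[0,0,0],[0,0,0]]' --jaw '[1,1,1,1,1]'

```text
t: 18.1
eef_pos: [0.5489, 0.2887, 0.1495]
tool_rot: [0.181, 0.983, 0.0, 0.0]
ft_force: [-1.1, 0.1, 3.8]
width: 0.0229
```

The nose is on the stand floor at 4 N. Releasing, then going straight up.

drive_tool --offset '[[0,0,0],[0,0,0],[0,0,0],[0,0,0],[0,0,0]]' --rotation '[[0,0,0],[0,0,0],[0,0,0],[0,0,0],[0,0,0]]' --jaw '[0.3,0,-0.3,-0.6,-1]'

```text
t: 18.6
eef_pos: [0.5486, 0.2887, 0.1487]
tool_rot: [0.181, 0.984, -0.0, -0.0]
ft_force: [0.7, -0.6, 0.5]
width: 0.0808
```

drive_tool --offset '[[0,0,0],[0,0,0],[0,0,0],[0,0,-0.1],[0,0,-0.2]]' --rotation '[[0,0,0],[0,0,0],[0,0,0],[0,0,0],[0,0,0]]' --jaw '[-1,-1,-1,-1,-1]'

```text
t: 19.1
eef_pos: [0.5477, 0.2883, 0.1784]
tool_rot: [0.181, 0.983, -0.001, -0.001]
ft_force: [-0.4, 0.6, 0.1]
width: 0.0853
```

drive_tool --offset '[[0,0,-0.3],[0,0,-0.4],[0,0,-0.3],[0,0,-0.1],[0,0,0]]' --rotation '[[0,0,0],[0,0,0],[0,0,0],[0,0,0],[0,0,0]]' --jaw '[-1,-1,-1,-1,-1]'

```text
t: 19.6
eef_pos: [0.5494, 0.289, 0.2907]
tool_rot: [0.181, 0.984, 0.001, 0.001]
ft_force: [0.4, 0.1, -0.0]
width: 0.0858
```

drive_tool --offset '[[0.2,0.2,0],[0.3,0.3,0],[0.3,0.3,0],[0.2,0.2,0],[0,0,0]]' --rotation '[[0,0,0],[0,0,0],[0,0,0],[0,0,0],[0,0,0]]' --jaw '[-1,-1,-1,-1,-1]'

```text
t: 20.1
eef_pos: [0.4882, 0.4204, 0.2867]
tool_rot: [0.179, 0.984, -0.001, -0.001]
ft_force: [-0.2, 0.4, 0.4]
width: 0.0855
```

```bash
python3 - <<'E'
from h import *
s=monitor.get_state(); j=read_camera("scene"); i=read_camera("top")
print(s["t"],s["eef_pos"],s["ft_force"],s["width"])
r=cv2.imread("pics/raw_scene.png"); r2=cv2.imread("pics/raw_top.png")
cr=lambda a:a[130:290,165:405]; ct=lambda a:a[120:270,130:330]
o=np.vstack([np.hstack([cv2.resize(cr(k),(400,267)) for k in(r,j)]),np.hstack([cv2.resize(ct(k),(400,300)) for k in(r2,i)])])
cv2.imwrite("pics/end.png",o)
E
```

```text
20.1 [0.48822869 0.42039981 0.28674497] [-0.21212597  0.39341028  0.44959682] 0.08547393196979235
```

View pics/end.png

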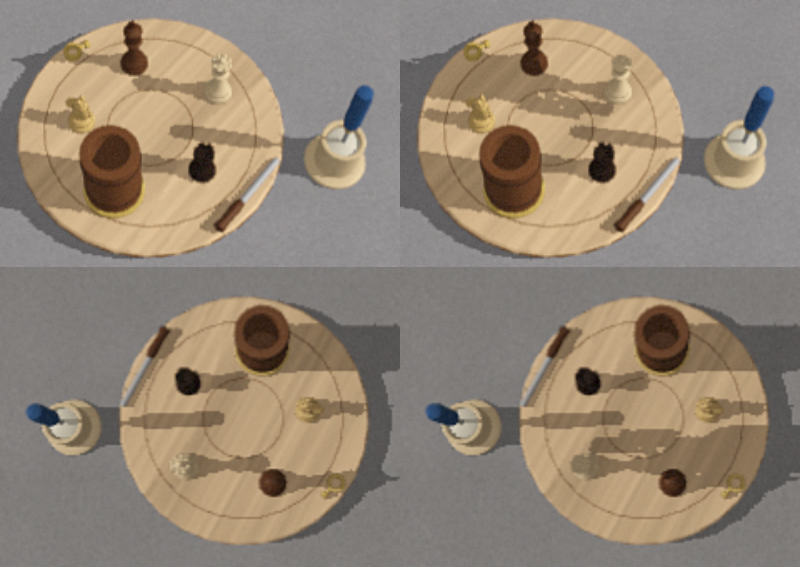

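The before (left) and after (right) pictures match. The brush is upright in its stand, and the canister, chessmen and platter are where they were; only the arm's shadow differs. Handing in.

```bash
python3 -c "
from rig import order; print(order.hand_in())"
```

```text
the job is handed in; nothing more can be done
None
```

I brushed out the canister bore with three full strokes, set the brush back in its stand, let go and moved clear. The job is handed in at about 20 s of the 58 s allowed.

- **Strokes:** each one reached the canister floor with a light touch of 4–7 N. Each came back up until the nose was about 6–10 mm below the mouth; after the third, the brush was lifted out. The force readings come from the end of each move.
- **Setting down:** the nose rested on the stand floor at about 4 N before I opened the gripper.
- **Last checks:** by eye, the before and after pictures from the scene and top cameras match for the canister, the four chessmen, the platter and the brush. The gripper is open, clear of everything, and reads no contact force.
- **Disagreements:** none that mattered. The cameras differed by 3–5 mm on some positions early on, and by 1–2 mm on how the brush lined up with the canister and stand before I lowered it in.

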